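Free a jammed vial carrier from the return chute

ROBOT

A 6-joint arm with a two-finger parallel gripper is mounted at the origin on a cart in front of the work surface, level with it; the furniture and walls round the work are solid. World frame = base frame: x ahead of the robot, y to its left, z up, the work surface at z = 0. Lengths are in m, angles in degrees, forces in N, time in s.
With the tool pointing down it reaches from about 0.35 to 0.875 m from the base axis. Payload 4.2 kg.
Tool frame: the origin (TCP) lies at the very end of the fingers, on their centre line; the grasp point (between the pads) lies 19 mm behind it (r.grip_point_offset is the distance from the TCP to the grasp point, in m); z points along the fingers, y is the line along which they close (so a half turn about z gives the same grasp; the last joint's range is limited). The gripper opens to 87 mm and grips with 3 to 60 N. Pads are 19 mm wide; open, the fingers measure 117 mm over their backs; the gripper's body (75 mm by 190 mm) begins 51 mm behind the grasp point.
Start: joints at [-57.491, 22.042, 0.453, 0, -68.411, -14.817], TCP at [0.19, -0.595, 0.223] pointing down, gripper open.
Joint ranges: [-179.83, 179.83], [-69.29, 118.12], [-61.27, 80.66], [-181.25, 117.63], [-171.15, -9.14], [-177.46, 177.46]. Speed limits (degrees/s): [159.86, 159.86, 180, 180, 180, 180].

INTERFACE

Orientations are given as a 3x3 rotation matrix whose columns are the frame's x, y, z axes.
In Python, from station import r gives the robot as it stands.
- The arm moves only by the tool move_arm, never from a script. Its argument "series" is a list of rows, each a list of 3 entries, a list of its own where there are three numbers: the turn, a rotation vector about the tool's x, y, z as a fraction of full scale, then the shift along the tool's x, y, z as a fraction of full scale, then the opening, from 0 (shut) to 1 (fully open). A call has 1 to 12 rows; each row shifts and turns the commanded pose from where the row before left it, along the tool's axes as they then stand; what a row does not reach is not made up. Full scale, the value 1, is 0.5 m for a shift and 0.1 rad for a turn. A row lasts 1/10 s, in which the tool goes at most 50 mm and 8.59 degrees, less where a joint would pass 70% of its speed; a pose out of reach is approached as far as the arm can. A call with a number of a shift or a turn outside -1 to 1 is refused whole. A call with a gripper value outside its range is refused whole. The fingers move at their own pace and stop on an object; the grip force is fixed at half the most. Time passes only in rows, so rows that do not move let the fingers close. It gives the time, the measured TCP pose, the force, the opening and the grip force at its end, in the units of the state.
- r.sense(): the state, without advancing time (a new reading comes with each control period).
- r.capture(name): name is "scene" or "top"; returns a dict with "img" (400x640x3 uint8, red, green, blue), "fx", "fy", "cx", "cy" (pixels), "k1" (the pictures are not rectified: a ray, as slopes to the right and down, at radius r is drawn at 1 + k1 r^2 times it, then the intrinsics apply), "origin" and "orientation" of the camera in the world. Camera axes: x right, y up, looking along -z (the intrinsics and any distortion apply to the point x, -y, -z); pixel columns grow to the right and rows downward; lengths in m; the calibration is good to about 2 mm. A picture is of the moment at which its call begins. There is no depth.
- r.finish_job(): hands the job in; it is judged then, once.
Trained networks look in the newest picture that a camera, given by its name, has taken for a name from the list of things; names that differ only in an ending like _2 or _b are one class to them, and where a whole thing is asked for, a point or a joint stands for the part that bears it (a point fixed in the world has none). Each returns a list of dicts, best first, with "score" (0 to 1); they miss things now and then, are a little off and sometimes report something else, mostly with a low value. They report only what shows in the picture. A call takes as long as a camera call. They do not tell look-alikes from the thing itself.
- r.cut_out(target, camera): "pixels" (400x640 bool, what is visible of it) and "centre" ([column, row] in pixels, amid what is visible of it).
- r.pinpoint(target, camera): "centre" ([column, row] in pixels: a listed point, or the origin of a listed thing).
The state is a dict: "time_s": time; "joints": joint angles; "joint_velocities": joint speeds; "effort": joint torques, N m; "tcp_pos": TCP position; "ee_rot": TCP orientation; "wrist_force": force on the tool from outside, world axes, zero at the start; "moment": the same for the moment, N m; "gripper_width": opening from 0.0 (shut) to 1.0 (fully open); "gripper_force": force on a finger pad.
Only numpy, scipy, OpenCV 4.12 (cv2) and the standard library are available. Lean on these libraries where they do the work, as an engineer would, in place of code of your own. Each camera call takes 0.05 s, during which the arm holds its last target. There are 200 camera calls.

TASK

A vial carrier has jammed at the bottom of the sloping return chute, between the blue cheeks and below the sprung catch. Nudge it backward up the chute past the catch, work it on up under the yellow cover until you feel its foot come free in the lift-out port, lift it out there without wrenching it against the chute, and stand it upright in the steel tray, holding it until it is down on the tray floor. Leave the specimen cups and the petri dish where they stand.

Things in the scene. Friction and masses are not known exactly. Their poses are not given: they have to be found in the camera images.
- carrier: White plastic vial carrier, brown glass vial fixed in it, 90 to 150 g. Round foot 40 mm diameter, 8 mm thick; above it a cup 28 mm diameter from 8 to 46 mm height (grip here); the vial's shoulders (22 mm diameter) and white cap stand out, top at 61 mm. Origin: centre of the underside; z runs up its axis. Starts leaning with the chute, at its low end (s=20.6, see lane_start).
- chute: Return chute, fixed, grey base 190 x 90 mm. Origin: centre of the base's underside; x points horizontally up-chute, y across, z up. Its lane rises toward +x at 12 degrees, is 43 mm wide and 160 mm long, shut at both ends. Aluminium lips (underside 10, top 12 mm above the lane floor) hold the foot down from s=0 to 50, leaving a 31 mm slot for the cup. It stands 80 N.
- tray: Square steel tray on the bench, fixed, 120 x 120 mm, rim 14 mm high, walls and floor 3 mm thick. Origin: centre of its underside.
- specimen_cup_1: Bystander: white specimen cup with orange lid, 63 mm diameter, 71 mm high, standing on the bench; origin at its underside. Not to be moved.
- specimen_cup_3: Bystander: white specimen cup with yellow lid, 63 mm diameter, 71 mm high, standing on the bench; origin at its underside. Not to be moved.
- petri_1: Bystander: white petri dish, 61 mm diameter, 16 mm high, on the bench; origin at its underside. Not to be moved.
- lane_start (a point): Lower end of the lane floor, mid-width, at x=-85, y=0, z=22 mm of the chute frame; inner face of the low stop (6 mm thick, 9 mm high). Distances s (mm) are counted from here up the slope; heights named for the chute are square to the lane floor.
- lane_top (a point): Upper end of the lane floor, mid-width, s=160.
- cheeks (a point): Point midway between the tops of two upright blue cheeks, which stand from s=6 to s=28, 41 mm apart, 12 to 58 mm above the lane floor. Beside the cup there is no room for fingers here; shut fingers fit between the cheeks, downhill of the cup, to push it.
- catch (a point): Mid-lane point level with the sprung catch (s=39), whose round nose sticks 5 mm into the lane from the +y side, uphill of the foot. Pushing the carrier past it takes about 6 to 15 N; when its centre is past s=52 the nose has sprung out behind it. The lane is slippery: left alone, the carrier may slide back until the nose stops it, at s=48 to 52.
- cover (a point): Mid-lane point at s=95 on top of the yellow cover plate (underside 12.2, top 15.2 mm above the lane floor, 31 mm slot), which lets the carrier rise only 4 mm except at its one lift-out port, 52 mm long, as wide as the lane. The carrier comes out, square to the lane, with its centre within 5 mm of the port's centre: anywhere from s=75 to 115, not reported, to be felt or seen.
Not all that is in view belongs to the job. There is more than one size of the carrier; the job needs the largest.

How it is judged (in metres and radians):
On the way, in this order (a step that is already met when the one before it is completed fails the run):
1. the carrier is nudged up the chute past the sprung catch, still in the lane (x of carrier in the frame of chute above -0.04 m and z of carrier in the frame of chute below 0.062 m and horizontal distance between carrier and chute below 0.085 m), for 0.1 s.
2. the carrier is lifted clear of the chute (height (world z) of carrier above 0.075 m), for 0.1 s.
3. the carrier is set down on the tray floor (within 8 mm of it) while still held (z of carrier in the frame of tray below 0.011 m and horizontal distance between carrier and tray below 0.055 m and contact force between the fingers and carrier above 0.5 N), for 0.05 s.
At the end, for the whole second after the job is handed in: The carrier stands upright (within 0.08 rad) and at rest with its foot flat on the steel tray's floor, wholly inside the rim; the specimen cups and the petri dish are within 20 mm of where they were (x of carrier in the frame of tray between -0.04 and 0.04 m and y of carrier in the frame of tray between -0.04 and 0.04 m and z of carrier in the frame of tray below 0.006 m and angle between carrier's own z axis and vertical below 0.08 rad and linear speed of carrier below 0.02 m/s and distance of each of specimen_cup_1, specimen_cup_3, petri_1 from where it was at the start of the episode below 0.02 m); the robot touches nothing.
It fails at once if the carrier is wrenched or rammed against the chute with more than 80 N (contact force between carrier and chute above 80 N).
It fails at once if the carrier is tipped over (more than 0.8 rad) (angle between carrier's own z axis and vertical above 0.8 rad).
It fails at once if a specimen cup or the petri dish is knocked away (30 mm) (distance of any of specimen_cup_1, specimen_cup_3, petri_1 from where it was at the start of the episode above 0.03 m).
It also fails if it takes over 56 s, if anything falls off the work surface, if the arm or the gripper's body presses on something with over 40 N, if the wrist force passes 120 N, or if a joint passes its speed limit or range.

## Working session

There is one attempt and no reset: what is moved stays moved. The work goes in short steps, Python scripts to look and compute and a tool call to move; the robot and the scene stay as the last step left them, time stands still between calls to the robot, and variables do not carry over. Pictures are saved under pics/ and viewed, at most 10 in all, crops included, and the job is handed in when it is done.

Besides the shell and the picture viewer there is one more tool, called after ">>>" as name(argument=value, ...), one argument or row to a line, values as JSON. move_arm: Moves the arm, as the interface text tells. Its arguments: {"type":"object","properties":{"series":{"type":"array"}},"required":["series"]}

```bash
mkdir -p pics
cat > h.py <<'E'
import numpy as np,cv2
from station import r
def ray(c,px):
    u=(px[0]-c['cx'])/c['fx'];v=(px[1]-c['cy'])/c['fy']
    d=np.array([u,v])
    s=d.copy()
    for _ in range(20): s=d/(1+c['k1']*(s@s))
    return np.array(c['origin']),np.array(c['orientation'])@np.array([s[0],-s[1],-1])
def onz(c,px,z):
    o,d=ray(c,px);return o+d*(z-o[2])/d[2]
def proj(c,p):
    q=np.array(c['orientation']).T@(np.array(p)-np.array(c['origin']))
    s=np.array([q[0],-q[1]])/-q[2]; s=s*(1+c['k1']*(s@s))
    return np.array([s[0]*c['fx']+c['cx'],s[1]*c['fy']+c['cy']])
def tri(a,pa,b,pb):
    o1,d1=ray(a,pa);o2,d2=ray(b,pb)
    t=np.linalg.lstsq(np.c_[d1,-d2],o2-o1,rcond=None)[0]
    p,q=o1+t[0]*d1,o2+t[1]*d2
    return (p+q)/2,np.linalg.norm(p-q)
def save(c,n): cv2.imwrite(f'pics/{n}.png',cv2.cvtColor(c['img'],cv2.COLOR_RGB2BGR))
E
python3 - <<'E'
from h import *
np.set_printoptions(precision=4,suppress=True)
C={k:r.capture(k) for k in('scene','top')}
for k in C: save(C[k],k); print(k,C[k]['origin'],C[k]['k1'],C[k]['fx'])
for n in ['carrier','chute','tray','specimen_cup_1','petri_1','lane_start','lane_top','cheeks','catch','cover']:
    P={k:r.pinpoint(n,k) for k in C}
    for k in C: print(n,k,[(np.round(x['centre'],1).tolist(),round(x['score'],2)) for x in P[k]][:4])
    if P['scene'] and P['top']: print('   ',*tri(C['scene'],P['scene'][0]['centre'],C['top'],P['top'][0]['centre']))
print(r.sense())
E
```

```text
scene [-0.0348  0.4597  0.7608] 0.007217019975914307 402.8090457243769
top [ 0.2828 -0.0142  1.2315] -0.03789393307510555 381.3442842776952
carrier scene [([320.4, 300.1], 0.73), ([232.6, 274.8], 0.62), ([284.7, 253.4], 0.52)]
carrier top [([284.6, 211.0], 0.51), ([285.6, 213.9], 0.48), ([219.3, 223.3], 0.44), ([248.0, 205.8], 0.41)]
    [ 0.4666  0.1247 -0.1199] 0.13102602550157105
chute scene []
chute top [([291.2, 197.1], 0.92), ([440.7, 229.9], 0.23)]
tray scene [([352.6, 181.1], 0.59)]
tray top [([381.1, 187.4], 0.68)]
    [ 0.5874 -0.1727  0.0084] 0.0027494157944750112
specimen_cup_1 scene [([205.5, 317.5], 0.85), ([431.8, 178.7], 0.84)]
specimen_cup_1 top [([217.7, 222.5], 0.92), ([439.9, 227.8], 0.74)]
    [0.4581 0.3597 0.0119] 0.0035759186203982015
petri_1 scene [([253.1, 207.9], 0.58), ([281.4, 243.1], 0.39)]
petri_1 top [([299.2, 152.9], 0.56)]
    [ 0.7028  0.1002 -0.0135] 0.01453042741542867
lane_start scene [([288.0, 258.4], 0.67)]
lane_start top [([279.9, 218.9], 0.87)]
    [0.4668 0.1496 0.0315] 0.011328712861995705
lane_top scene [([264.2, 204.4], 0.67), ([208.0, 31
[... 385 characters left out ...]
5
cover scene [([272.0, 225.4], 0.8)]
cover top [([289.4, 191.1], 0.95)]
    [0.5577 0.1243 0.0491] 0.0027936255335130338
{'time_s': 1.1, 'joints': array([-57.4911,  22.0414,   0.4529,   0.    , -68.4107, -14.8177]), 'joint_velocities': array([ 0.0288,  0.0465, -0.0471, -0.0241, -0.0343, -0.0592]), 'effort': array([  0.0005, -39.0482,  18.7625,   4.2244,   0.0155,  -0.    ]), 'tcp_pos': array([ 0.19  , -0.5954,  0.2226]), 'ee_rot': array([[-0.9527, -0.3039,  0.    ],
       [-0.3039,  0.9527, -0.    ],
       [-0.    , -0.    , -1.    ]]), 'wrist_force': array([ 0.0569, -0.0079, -0.1254]), 'moment': array([-0.0247,  0.017 , -0.051 ]), 'gripper_force': 0.0, 'gripper_width': 1.000412314252407}
```

View pics/scene.png

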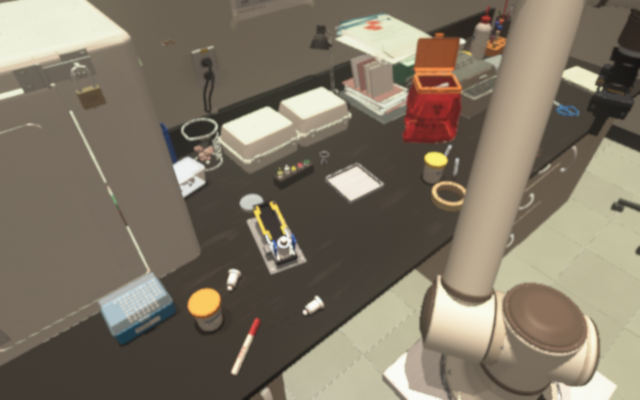

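View pics/top.png

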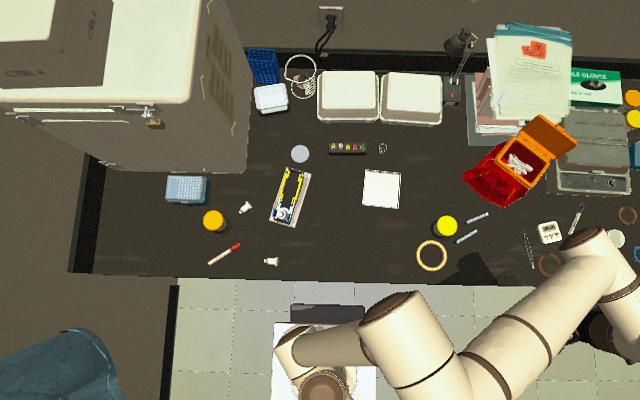

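The scene view shows the blue/yellow chute near (278,235), a tray at (355,182), cups at (205,310) and (434,167), and a petri dish at (252,202). There are three carrier candidates in the top view: one in the chute at (284,212), one lying at (246,207) and one lying at (271,261). Only the one in the chute fits, since it leans between the blue cheeks. I'll fit the chute pose and check it on one enlarged crop.

```bash
cat > fit.py <<'E'
from h import *
from scipy.optimize import least_squares
np.set_printoptions(precision=4,suppress=True)
a=np.deg2rad(12);ca,sa=np.cos(a),np.sin(a)
def L(s,h,y=0): return np.array([-.085+s*ca-h*sa,y,.022+s*sa+h*ca])   # chute frame, m
def W(p,q): c,s=np.cos(p[2]),np.sin(p[2]);return np.array([p[0]+c*q[0]-s*q[1],p[1]+s*q[0]+c*q[1],q[2]])
E
python3 - <<'E'
from fit import *
C={k:r.capture(k) for k in('scene','top')}
pts={'lane_start':L(0,0),'lane_top':L(.16,0),'cheeks':L(.017,.058),'catch':L(.039,.0),'cover':L(.095,.0152),'chute':np.zeros(3)}
obs=[]
for n in pts:
    for k in C:
        d=r.pinpoint(n,k)
        if d and d[0]['score']>.5: obs.append((n,k,np.array(d[0]['centre'])))
def f(p): return np.concatenate([proj(C[k],W(p,pts[n]))-o for n,k,o in obs])
s=least_squares(f,[.53,.13,-.3],loss='soft_l1');p=s.x;print(p,np.rad2deg(p[2]))
for (n,k,o),e in zip(obs,f(p).reshape(-1,2)): print(n,k,e)
# refinement by base outline in top
def draw(k,p,n,roi,z):
    x0,y0,w,h=roi
    im=cv2.resize(cv2.cvtColor(C[k]['img'],cv2.COLOR_RGB2BGR)[y0:y0+h,x0:x0+w],None,fx=z,fy=z,interpolation=cv2.INTER_CUBIC)
    def pl(Q,col): cv2.polylines(im,[np.array([((proj(C[k],W(p,q))-[x0,y0]+.5)*z).astype(int) for q in Q])],True,col,1)
    pl([np.array([x,y,0]) for x,y in((-.095,-.045),(.095,-.045),(.095,.045),(-.095,.045))],(0,0,255))
    for sy in(1,-1): pl([L(.006,.058,sy*.0205),L(.028,.058,sy*.0205),L(.028,.012,sy*.0205),L(.006,.012,sy*.0205)],(255,0,255))
    pl([L(.07,.0152,.0155),L(.12,.0152,.0155),L(.12,.0152,-.0155),L(.07,.0152,-.0155)],(0,255,0))
    return im
A=draw('top',p,'t',(262,150,60,85),7);B=draw('scene',p,'s',(238,190,75,85),7)[:, :380]
cv2.imwrite('pics/fit1.png',np.hstack([A,B])[:600,:800])
cv2.imwrite('pics/raw.png',0*A)
for n in('tray',):
    t=[r.cut_out(n,k)[0] for k in C]
    m=t[1]['pixels'].astype(np.uint8);q=cv2.minAreaRect(cv2.findNonZero(m));print(q,[onz(C['top'],c,.008) for c in cv2.boxPoints(q)], onz(C['top'],q[0],.008))
E
```

```text
[ 0.5526  0.1209 -0.215 ] -12.318690344091216
lane_start scene [ 0.9221 -0.5847]
lane_start top [2.0518 1.4557]
lane_top scene [0.0507 2.031 ]
lane_top top [ 4.3505 -0.574 ]
cheeks scene [-147.0268   60.1448]
catch scene [-0.2426  1.5525]
catch top [ 2.2421 -3.6411]
cover scene [-0.9192  0.1768]
cover top [0.8306 0.0454]
chute scene [-1.7969  1.4529]
chute top [ 2.4256 -0.0534]
((381.0860900878906, 188.0532684326172), (36.75751495361328, 37.02911376953125), 5.19442892074585) [array([ 0.5283, -0.1065,  0.008 ]), array([ 0.6539, -0.1164,  0.008 ]), array([ 0.6456, -0.2383,  0.008 ]), array([ 0.5203, -0.2262,  0.008 ])] [ 0.5864 -0.1718  0.008 ]
```

View pics/fit1.png

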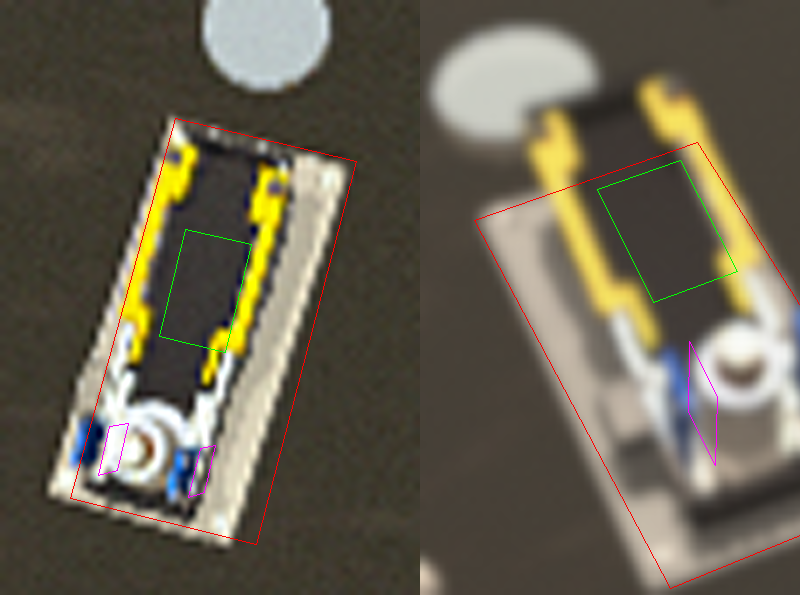

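The crop shows the carrier standing between the blue cheeks, vial and cap up, at crop (150,445). It is the one meant. The base outline sits about 3 px right of the true edge, and the port's notch shows in the yellow cover at crop rows 195–320. I'll refit on the base corners.

Run:
```python
from fit import *
C={k:r.capture(k) for k in('scene','top')}
T=lambda u,v:np.array([(u+.5)/7-.5+262,(v+.5)/7-.5+150]); S=lambda u,v:np.array([(u-420+.5)/7-.5+238,(v+.5)/7-.5+190])
obs=[('top',(.095,.045,0),T(172,118)),('top',(-.095,.045,0),T(50,494)),('top',(-.095,-.045,0),T(232,545)),('top',(.095,-.045,0),T(355,165)),
('scene',(-.095,.045,0),S(655,587)),('scene',(.095,.045,0),S(475,215))]
def run(obs):
    f=lambda p:np.concatenate([proj(C[k],W(p,q))-o for k,q,o in obs])
    s=least_squares(f,[.55,.13,-.3],loss='soft_l1');print(s.x,np.rad2deg(s.x[2]));print(f(s.x).reshape(-1,2));return s.x
run(obs[:4]);p=run(obs)
np.save('p.npy',p)
def back(k,px,h):  # lane s,y at height h
    o,d=ray(C[k],px);c,s=np.cos(p[2]),np.sin(p[2]);R=np.array([[c,s,0],[-s,c,0],[0,0,1]])
    o=R@(o-[p[0],p[1],0])-L(0,0);d=R@d;ex=np.array([ca,0,sa]);n=np.array([-sa,0,ca])
    q=o+d*(h-o@n)/(d@n);return q@ex*1e3,q[1]*1e3
# inner-edge width of the yellow cover along s (top view)
im=C['top']['img']
hsv=cv2.cvtColor(im,cv2.COLOR_RGB2HSV)
for k in C:
    hs=cv2.cvtColor(C[k]['img'],cv2.COLOR_RGB2HSV)
    y=np.argwhere((abs(hs[...,0].astype(int)-27)<7)&(hs[...,1]>140)&(hs[...,2]>100))
    o=proj(C[k],W(p,L(.095,.015)));y=y[np.hypot(y[:,1]-o[0],y[:,0]-o[1])<45]
    q=np.array([back(k,(c,rw),.0152) for rw,c in y])
    for lo in range(40,170,5):
        g=q[(q[:,0]>=lo)&(q[:,0]<lo+5)]
        l=g[g[:,1]>0,1];m=g[g[:,1]<0,1]
        print(k,lo,len(g),*(np.round([v.min(),v.max()],0) if len(v) else '-' for v in(l,m)))
print('cheek pts')
for n in('cheeks','carrier'):
    for k in C:
        for d in r.pinpoint(n,k)[:4]: print(n,k,np.round(d['centre'],1),back(k,d['centre'],.058 if n=='cheeks' else 0))
P=r.pinpoint('tray','top')[0]['centre'],r.pinpoint('tray','scene')[0]['centre'];print(onz(C['top'],P[0],0),onz(C['scene'],P[1],0))
R=lambda s,h,y=0:W(p,L(s,h,y))
for s in(.0,.02,.052,.095,.16):print(s,R(s,0),R(s,.06))
```

```text
[ 0.5522  0.1265 -0.2588] -14.830277489334831
[[ 0.1168 -0.1589]
 [ 0.0337 -0.2872]
 [ 0.2431  0.1086]
 [-0.4262  0.3552]]
[ 0.5524  0.1247 -0.2527] -14.479370539178474
[[ 0.4932 -0.185 ]
 [ 0.7574 -0.2161]
 [ 1.0222  0.0192]
 [-0.0007  0.1765]
 [-0.8502  1.0135]
 [-0.1914  0.4743]]
scene 40 0 - -
scene 45 0 - -
scene 50 0 - -
scene 55 4 [15. 18.] [-15. -15.]
scene 60 6 [14. 17.] [-17. -14.]
scene 65 7 [14. 17.] [-16. -14.]
scene 70 9 [15. 18.] [-21. -15.]
scene 75 20 [16. 29.] [-26. -15.]
scene 80 9 [17. 27.] [-28. -27.]
scene 85 8 [22. 28.] [-27. -25.]
scene 90 7 [21. 28.] -
scene 95 9 [21. 28.] [-29. -25.]
scene 100 10 [22. 29.] [-31. -26.]
scene 105 10 [21. 28.] [-29. -26.]
scene 110 10 [20. 28.] [-31. -26.]
scene 115 11 [21. 27.] [-30. -25.]
scene 120 7 [22. 26.] [-30. -27.]
scene 125 10 [22. 28.] [-29. -25.]
scene 130 20 [16. 29.] [-31. -15.]
scene 135 26 [14. 29.] [-30. -14.]
scene 140 21 [14. 28.] [-31. -14.]
scene 145 15 [13. 26.] [-23. -14.]
scene 150 12 [12. 19.] [-22. -15.]
scene 155 1 - [-16. -16.]
scene 160 0 - -
scene 165 0 - -
top 40 0 - -
top 45 0 - -
top 50 0 - -
to
[... 1044 characters left out ...]
float64(116.93717593009842))
carrier scene [281.7 251.7] (np.float64(21.185435519207154), np.float64(3.0425535065617684))
carrier top [283.3 213.8] (np.float64(18.90958520823006), np.float64(3.035923311224292))
carrier top [275.3 258.9] (np.float64(-128.3938972738828), np.float64(-10.746533048527768))
carrier top [249.5 203.7] (np.float64(20.39167592144277), np.float64(118.14901954708063))
[ 0.5928 -0.1762  0.    ] [ 0.5968 -0.1886  0.    ]
0.0 [0.4701 0.1459 0.022 ] [0.4581 0.149  0.0807]
0.02 [0.4891 0.141  0.0262] [0.477  0.1441 0.0848]
0.052 [0.5194 0.1332 0.0328] [0.5073 0.1363 0.0915]
0.095 [0.5601 0.1227 0.0418] [0.548  0.1258 0.1004]
0.16 [0.6217 0.1068 0.0553] [0.6096 0.1099 0.114 ]
```

```bash
cat > go.py <<'E'
from fit import *
from scipy.spatial.transform import Rotation as Ro
p=np.load('p.npy').copy();p[1]+=.0008
def lanerot():
    e=np.array([np.cos(p[2]),np.sin(p[2]),0]);z=np.array([0,0,1.])
    X=-(ca*e+sa*z);Z=sa*e-ca*z;return np.c_[X,np.cross(Z,X),Z]
def upr():
    e=np.array([np.cos(p[2]),np.sin(p[2]),0]);Z=np.array([0,0,-1.]);return np.c_[-e,np.cross(Z,-e),Z]
def plan(pos,R):
    s=r.sense();A=s['ee_rot']
    print('turn/0.1rad',Ro.from_matrix(A.T@R).as_rotvec()/.1,'shift/0.5m in target axes',R.T@(pos-s['tcp_pos'])/.5,'in present',A.T@(pos-s['tcp_pos'])/.5)
def lane():
    s=r.sense();q=s['tcp_pos'];c,n=np.cos(p[2]),np.sin(p[2]);d=q-W(p,L(0,0))
    R=lanerot();print('lane s,y,h mm',-R[:,0]@d*1e3,R[:,1]@d*1e3,-R[:,2]@d*1e3,'F lane(up,y,n)',np.array([-1,1,-1])*(R.T@s['wrist_force']),'w',s['gripper_width']*87,'g',s['gripper_force'],s['time_s'])
E
python3 - <<'E'
from go import *
plan(W(p,L(-.006,.15)),lanerot());lane()
E
```

```text
turn/0.1rad [ 0.5883 -2.0389  5.5942] shift/0.5m in target axes [-0.0723  1.5772  0.128 ] in present [-0.9222  1.2832  0.1102]
lane s,y,h mm -42.16098788456896 -788.5923207333118 213.98396720680546 F lane(up,y,n) [0.2151 0.959  0.3677] w 87.10119891835579 g 0.0 2.3
```

>>> move_arm(
  series=[
    [[0.098, -0.34, 0.932], [0, 0, 0], 0],
    [[0.098, -0.34, 0.932], [0, 0, 0], 0],
    [[0.098, -0.34, 0.932], [0, 0, 0], 0],
    [[0.098, -0.34, 0.932], [0, 0, 0], 0],
    [[0.098, -0.34, 0.932], [0, 0, 0], 0],
    [[0.098, -0.34, 0.932], [0, 0, 0], 0],
    [[0, 0, 0], [-0.004, 0.09, 0], 0],
    [[0, 0, 0], [-0.004, 0.09, 0], 0],
    [[0, 0, 0], [-0.004, 0.09, 0], 0],
    [[0, 0, 0], [-0.004, 0.09, 0], 0],
    [[0, 0, 0], [-0.004, 0.09, 0], 0],
    [[0, 0, 0], [-0.004, 0.09, 0], 0],
  ],
)

```text
time_s: 3.5
tcp_pos: [0.2689, -0.3355, 0.2253]
ee_rot: [[-0.947, 0.251, 0.202], [0.245, 0.968, -0.053], [-0.209, -0.0, -0.978]]
wrist_force: [0.8, 0.3, 0.0]
gripper_width: 0.035
gripper_force: 0.0
```

>>> move_arm(
  series=[
    [[0, 0, 0], [-0.005, 0.09, 0], 0],
    [[0, 0, 0], [-0.005, 0.09, 0], 0],
    [[0, 0, 0], [-0.005, 0.09, 0], 0],
    [[0, 0, 0], [-0.005, 0.09, 0], 0],
    [[0, 0, 0], [-0.005, 0.09, 0], 0],
    [[0, 0, 0], [-0.005, 0.09, 0], 0],
    [[0, 0, 0], [-0.005, 0.09, 0], 0],
    [[0, 0, 0], [-0.005, 0.09, 0], 0],
    [[0, 0, 0], [-0.005, 0.09, 0], 0],
    [[0, 0, 0], [0, 0.09, 0.02], 0],
    [[0, 0, 0], [0, 0.04, 0.03], 0],
    [[0, 0, 0], [0, 0, 0], 0],
  ],
)

```text
time_s: 4.7
tcp_pos: [0.4125, 0.1131, 0.2038]
ee_rot: [[-0.948, 0.247, 0.199], [0.241, 0.969, -0.054], [-0.206, -0.003, -0.979]]
wrist_force: [-0.5, -0.3, -0.2]
gripper_width: 0.006
gripper_force: 0.0
```

Run:
```python
from go import *
plan(W(p,L(-.007,.10)),lanerot());lane()
C={k:r.capture(k) for k in('scene','top')};save(C['scene'],'s2')
B=lambda k,x,y,w,h,z:cv2.resize(cv2.cvtColor(C[k]['img'],cv2.COLOR_RGB2BGR)[y:y+h,x:x+w],None,fx=z,fy=z,interpolation=cv2.INTER_CUBIC)
cv2.imwrite('pics/c2.png',np.hstack([B('scene',225,160,100,120,4),B('top',240,130,100,120,4)]))
```

```text
turn/0.1rad [-0.0212 -0.0176  0.0382] shift/0.5m in target axes [-0.0031  0.0939  0.1753] in present [-0.0038  0.0942  0.1751]
lane s,y,h mm -8.547687295411617 -46.942526042240964 187.6369223586986 F lane(up,y,n) [-0.4182 -0.4071 -0.097 ] w 0.5301936201822791 g 0.0 4.7
```

View pics/c2.png

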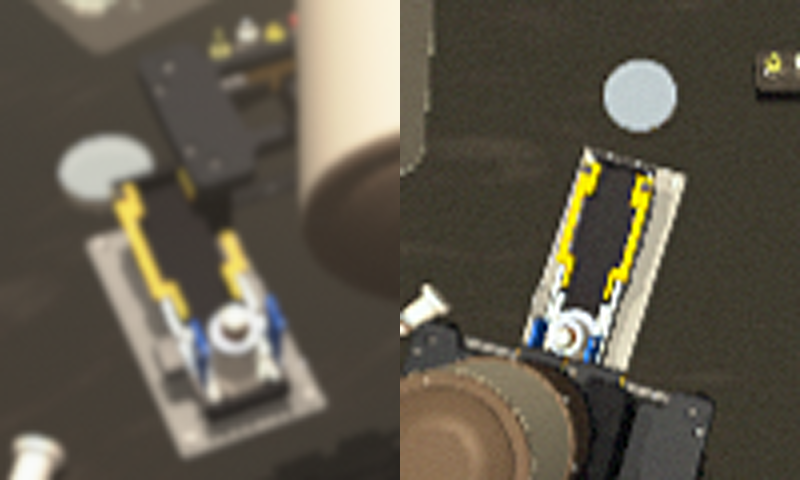

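The chute and carrier are clear of the gripper; the carrier shows at crop (235,328) left and (568,335) right. Next I line up downhill of the cup and lower.

>>> move_arm(
  series=[
    [[0, 0, 0.04], [0, 0.03, 0], 0],
    [[0, 0, 0], [0, 0.03, 0], 0],
    [[0, 0, 0], [0, 0.034, 0], 0],
    [[0, 0, 0], [0, 0, 0.06], 0],
    [[0, 0, 0], [0, 0, 0.06], 0],
    [[0, 0, 0], [0, 0, 0.06], 0],
    [[0, 0, 0], [0, 0, 0.04], 0],
    [[0, 0, 0], [0, 0, 0], 0],
  ],
)

```text
time_s: 5.6
tcp_pos: [0.4458, 0.1503, 0.0953]
ee_rot: [[-0.947, 0.254, 0.197], [0.248, 0.967, -0.056], [-0.205, -0.004, -0.979]]
wrist_force: [-0.7, -1.2, 0.6]
gripper_width: 0.006
gripper_force: 0.0
```

Run:
```python
from go import *
plan(W(p,L(-.007,.020)),lanerot());lane()
C={k:r.capture(k) for k in('scene',)}
B=lambda k,x,y,w,h,z:cv2.resize(cv2.cvtColor(C[k]['img'],cv2.COLOR_RGB2BGR)[y:y+h,x:x+w],None,fx=z,fy=z,interpolation=cv2.INTER_CUBIC)
cv2.imwrite('pics/c3.png',B('scene',230,190,90,85,7))
```

```text
turn/0.1rad [-0.0523 -0.0303 -0.033 ] shift/0.5m in target axes [-0.0034  0.0052  0.1136] in present [-0.0038  0.0058  0.1135]
lane s,y,h mm -8.716472720101974 -2.6183629954959744 76.78287273865506 F lane(up,y,n) [-0.2225 -1.306   0.6317] w 0.5301966911883625 g 0.0 5.6
```

View pics/c3.png

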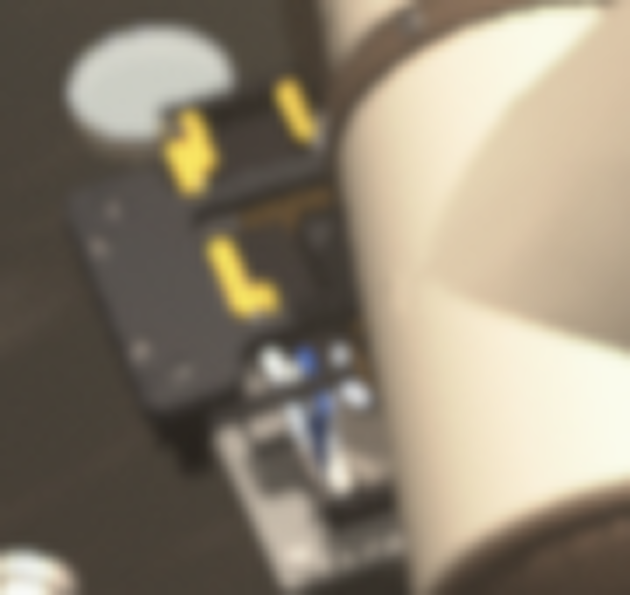

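The gripper now hides the lane in this view; only the lower +y cheek shows, near (318,430). I'll go on by calibration and force.

>>> move_arm(
  series=[
    [[-0.05, -0.03, -0.03], [0, 0.005, 0], 0],
    [[0, 0, 0], [0, 0, 0.02], 0],
    [[0, 0, 0], [0, 0, 0.02], 0],
    [[0, 0, 0], [0, 0, 0.02], 0],
    [[0, 0, 0], [0, 0, 0.02], 0],
    [[0, 0, 0], [0, 0, 0.015], 0],
    [[0, 0, 0], [0, 0, 0.012], 0],
    [[0, 0, 0], [0, 0, 0], 0],
  ],
)

```text
time_s: 6.45
tcp_pos: [0.4588, 0.1516, 0.0463]
ee_rot: [[-0.946, 0.249, 0.207], [0.245, 0.968, -0.047], [-0.212, 0.006, -0.977]]
wrist_force: [-0.2, -0.6, 0.3]
gripper_width: 0.005
gripper_force: 0.0
```

```bash
python3 -c "
from go import *
plan(W(p,L(.0,.020)),lanerot());lane()"
```

```text
turn/0.1rad [ 0.065   0.0456 -0.0053] shift/0.5m in target axes [-0.0137 -0.0039  0.0127] in present [-0.0137 -0.0039  0.0127]
lane s,y,h mm -6.871983203752728 1.9325272184404976 26.33457596811503 F lane(up,y,n) [-0.0181 -0.6116  0.2923] w 0.41460731085053243 g 0.0 6.45
```

>>> move_arm(
  series=[
    [[0, 0, 0], [0, -0.003, 0.01], 0],
    [[0, 0, 0], [-0.006, 0, 0], 0],
    [[0, 0, 0], [-0.004, 0, 0], 0],
    [[0, 0, 0], [-0.004, 0, 0], 0],
    [[0, 0, 0], [-0.004, 0, 0], 0],
    [[0, 0, 0], [-0.004, 0, 0], 0],
    [[0, 0, 0], [-0.004, 0, 0], 0],
    [[0, 0, 0], [0, 0, 0], 0],
  ],
)

```text
time_s: 7.25
tcp_pos: [0.4718, 0.1461, 0.0441]
ee_rot: [[-0.947, 0.25, 0.204], [0.245, 0.968, -0.047], [-0.209, 0.005, -0.978]]
wrist_force: [0.1, -0.1, 0.5]
gripper_width: 0.007
gripper_force: 0.0
```

```bash
python3 -c "
from go import *
plan(W(p,L(.033,.020)),lanerot());lane()"
```

```text
turn/0.1rad [ 0.0521  0.0146 -0.0076] shift/0.5m in target axes [-0.0533  0.0004  0.0025] in present [-0.0533  0.0004  0.0025]
lane s,y,h mm 6.328779527163767 -0.182031532757284 21.234658024849058 F lane(up,y,n) [ 0.2049 -0.0402  0.4324] w 0.6226902146098833 g 0.0 7.25
```

>>> move_arm(
  series=[
    [[0, 0, 0], [-0.004, 0, 0], 0],
    [[0, 0, 0], [-0.004, 0, 0], 0],
    [[0, 0, 0], [-0.004, 0, 0], 0],
    [[0, 0, 0], [-0.004, 0, 0], 0],
    [[0, 0, 0], [-0.004, 0, 0], 0],
    [[0, 0, 0], [-0.004, 0, 0], 0],
  ],
)

```text
time_s: 7.85
tcp_pos: [0.4811, 0.1429, 0.0462]
ee_rot: [[-0.947, 0.248, 0.202], [0.244, 0.969, -0.048], [-0.208, 0.004, -0.978]]
wrist_force: [-13.8, 5.3, 7.0]
gripper_width: 0.004
gripper_force: 6.3
```

```bash
python3 -c "
from go import *
plan(W(p,L(.033,.020)),lanerot());lane()
C=r.capture('top')
cv2.imwrite('pics/c4.png',cv2.resize(cv2.cvtColor(C['img'],cv2.COLOR_RGB2BGR)[150:240,255:345],None,fx=6,fy=6,interpolation=cv2.INTER_CUBIC))"
```

```text
turn/0.1rad [ 0.0443 -0.0011  0.0093] shift/0.5m in target axes [-0.0333  0.0018  0.0026] in present [-0.0333  0.0018  0.0026]
lane s,y,h mm 16.364222575757033 -0.8994816844110629 21.30621388275751 F lane(up,y,n) [-12.9248   1.65     9.8897] w 0.3618939833076341 g 6.332809457089752 7.85
```

View pics/c4.png

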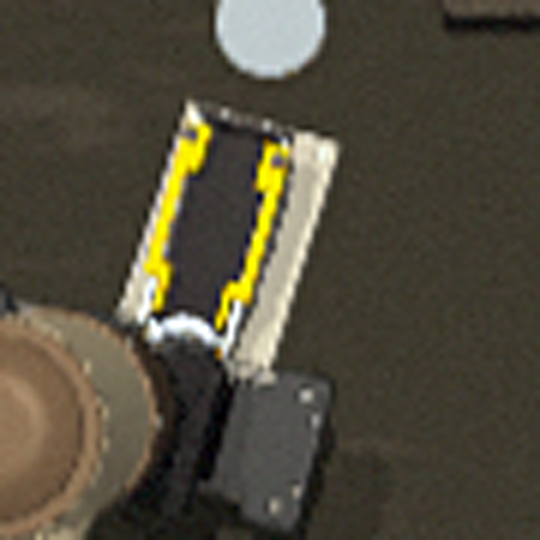

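The picture shows the foot's front edge at about (185,325), near the end of the lips. The 13 N is the catch, so I keep pushing.

>>> move_arm(
  series=[
    [[0, 0, 0], [-0.004, 0, 0], 0],
    [[0, 0, 0], [-0.004, 0, 0], 0],
    [[0, 0, 0], [-0.004, 0, 0], 0],
    [[0, 0, 0], [-0.003, 0, 0], 0],
  ],
)

```text
time_s: 8.3
tcp_pos: [0.489, 0.141, 0.0479]
ee_rot: [[-0.947, 0.249, 0.203], [0.244, 0.968, -0.048], [-0.208, 0.004, -0.978]]
wrist_force: [-5.3, 2.3, 3.6]
gripper_width: 0.004
gripper_force: 2.9
```

```bash
python3 -c "
from go import *
plan(W(p,L(.034,.020)),lanerot());lane()"
```

```text
turn/0.1rad [0.0429 0.0039 0.0019] shift/0.5m in target axes [-0.0187  0.0015  0.0025] in present [-0.0187  0.0015  0.0025]
lane s,y,h mm 24.66852348989866 -0.7685221697672632 21.25650908509191 F lane(up,y,n) [-4.7868  0.8828  4.6684] w 0.37487649635683545 g 2.925005533033982 8.3
```

>>> move_arm(
  series=[
    [[0, 0, 0], [-0.004, 0, 0], 0],
    [[0, 0, 0], [-0.004, 0, 0], 0],
    [[0, 0, 0], [-0.004, 0, 0], 0],
    [[0, 0, 0], [-0.004, 0, 0], 0],
    [[0, 0, 0], [-0.004, 0, 0], 0],
    [[0, 0, 0], [-0.003, 0, 0], 0],
    [[0, 0, 0], [0, 0, 0], 0],
    [[0, 0, 0], [0, 0, 0], 0],
  ],
)

```text
time_s: 9.1
tcp_pos: [0.501, 0.1385, 0.0506]
ee_rot: [[-0.947, 0.249, 0.204], [0.245, 0.968, -0.047], [-0.209, 0.005, -0.978]]
wrist_force: [-0.1, 0.6, -0.3]
gripper_width: 0.002
gripper_force: 0.0
```

```bash
python3 -c "
from go import *
plan(W(p,L(.034,.020)),lanerot());lane()
for d in r.pinpoint('carrier','top')[:4]:print(d['centre'],d['score'])"
```

```text
turn/0.1rad [ 0.0532  0.0149 -0.0055] shift/0.5m in target axes [0.0064 0.0005 0.0026] in present [0.0064 0.0004 0.0026]
lane s,y,h mm 37.189258511072076 -0.23108388135794214 21.310085922367318 F lane(up,y,n) [-0.2483  0.558  -0.2157] w 0.13150170257554214 g 0.0 9.1
[286.5, 210.7] 0.48
[277.9, 256.9] 0.47
```

Past the catch. Raise out and look.

>>> move_arm(
  series=[
    [[0, 0, 0], [0.003, 0, 0], 0],
    [[0, 0, 0], [0, 0, -0.04], 0],
    [[0, 0, 0], [0, 0, -0.04], 0],
    [[0, 0, 0], [0, 0, -0.04], 0.3],
    [[0, 0, 0], [0, 0, -0.05], 0.6],
    [[0, 0, 0], [0, -0.09, 0], 0.6],
    [[0, 0, 0], [0, -0.09, 0], 0.6],
    [[0, 0, 0], [0, -0.09, 0], 0.6],
    [[0, 0, 0], [0, 0, 0], 0.6],
  ],
)

```text
time_s: 10.05
tcp_pos: [0.4452, 0.0081, 0.1319]
ee_rot: [[-0.946, 0.255, 0.201], [0.25, 0.967, -0.049], [-0.207, 0.004, -0.978]]
wrist_force: [0.3, -0.5, -1.0]
gripper_width: 0.462
gripper_force: 0.0
```

Run:
```python
from go import *
plan(W(p,L(.050,.085)),lanerot());lane()
C={k:r.capture(k) for k in('scene','top')}
for k in C:
    for d in r.pinpoint('carrier',k)[:4]:
        o,v=ray(C[k],d['centre']);R=lanerot();o=R.T@(o-W(p,L(0,0)));v=R.T@v;q=o+v*(0-o[2])/v[2];print(k,d['centre'],d['score'],'s,y',-q[0]*1e3,q[1]*1e3)
B=lambda k,x,y,w,h,z:cv2.resize(cv2.cvtColor(C[k]['img'],cv2.COLOR_RGB2BGR)[y:y+h,x:x+w],None,fx=z,fy=z,interpolation=cv2.INTER_CUBIC)
cv2.imwrite('pics/c5.png',np.hstack([B('scene',240,190,66,85,6),B('top',262,150,66,85,6)]))
```

```text
turn/0.1rad [ 0.0262 -0.0135 -0.0589] shift/0.5m in target axes [-0.0338  0.2809  0.0407] in present [-0.0322  0.2809  0.0414]
lane s,y,h mm 33.12113161887216 -140.43047604788202 105.36380543396137 F lane(up,y,n) [ 0.248  -0.437  -1.1141] w 40.204867668413094 g 0.0 10.05
scene [278.3, 238.1] 0.79 s,y 58.65385317382504 -3.736173215238864
scene [321.7, 302.9] 0.73 s,y -129.12725984984735 -31.872163097603156
scene [234.9, 273.5] 0.69 s,y 9.274644494539075 118.9004569905795
top [285.3, 201.8] 0.54 s,y 57.99400865071722 6.331013877437119
top [249.8, 204.2] 0.39 s,y 19.29879915624494 115.98046554319141
```

View pics/c5.png

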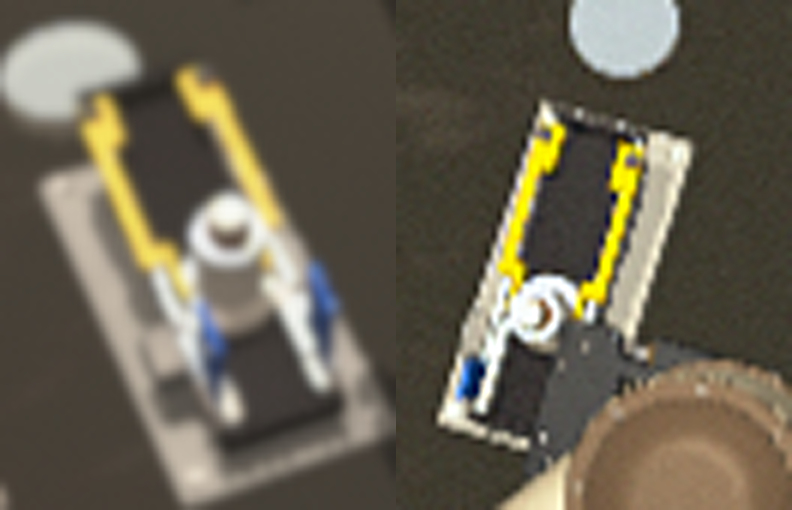

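The carrier is above the lips now, cap at crop (230,222) in scene and (537,312) in top, uphill of the cheeks.

Run:
```python
from go import *
C={k:r.capture(k) for k in('scene','top')}
R=lanerot()
for k,px in(('scene',(277.9,226.6)),('top',(285.1,201.6))):
    o,v=ray(C[k],px);o=R.T@(o-W(p,L(0,0)));v=R.T@v;q=o+v*(-.061-o[2])/v[2];print(k,-q[0]*1e3,q[1]*1e3)
plan(W(p,L(.053,.085)),R);lane()
```

```text
scene 53.66215476433794 -0.7053460505564157
top 61.202161854466056 -3.4278575970110303
turn/0.1rad [0.056  0.0166 0.0093] shift/0.5m in target axes [-0.0346  0.2693  0.0412] in present [-0.0348  0.2691  0.0427]
lane s,y,h mm 35.68800734976686 -134.67050211552106 105.57808805644223 F lane(up,y,n) [ 0.1329 -1.1124 -0.1012] w 51.72023650022369 g 0.0 10.35
```

>>> move_arm(
  series=[
    [[0, 0, 0], [-0.01, 0.07, 0], 0.6],
    [[0, 0, 0], [-0.01, 0.07, 0], 0.6],
    [[0, 0, 0], [-0.01, 0.07, 0], 0.6],
    [[0, 0, 0], [-0.008, 0.059, 0], 0.6],
    [[0, 0, 0], [0, 0, 0], 0.6],
    [[0, 0, 0], [0, 0, 0], 0.6],
  ],
)

```text
time_s: 10.95
tcp_pos: [0.4997, 0.1388, 0.1366]
ee_rot: [[-0.947, 0.248, 0.203], [0.243, 0.969, -0.048], [-0.208, 0.004, -0.978]]
wrist_force: [0.2, -0.1, -0.5]
gripper_width: 0.599
gripper_force: 0.0
```

```bash
python3 -c "
from go import *
plan(W(p,L(.055,.021)),lanerot());lane()"
```

```text
turn/0.1rad [0.0441 0.0026 0.0164] shift/0.5m in target axes [-0.0024  0.0006  0.1695] in present [-0.0024 -0.0002  0.1695]
lane s,y,h mm 53.779772838474024 -0.28473144979548376 105.72552778434954 F lane(up,y,n) [ 0.0499 -0.02   -0.5626] w 52.11242062091132 g 0.0 10.95
```

>>> move_arm(
  series=[
    [[0.044, 0, 0.016], [-0.0024, 0, 0.03], 0.6],
    [[0, 0, 0], [0, 0, 0.04], 0.6],
    [[0, 0, 0], [0, 0, 0.04], 0.6],
    [[0, 0, 0], [0, 0, 0.03], 0.6],
    [[0, 0, 0], [0, 0, 0.019], 0.6],
    [[0, 0, 0], [0, 0, 0.01], 0.6],
    [[0, 0, 0], [0, 0, 0], 0.6],
  ],
)

```text
time_s: 11.65
tcp_pos: [0.5179, 0.1325, 0.0545]
ee_rot: [[-0.946, 0.252, 0.202], [0.247, 0.968, -0.052], [-0.209, 0.0, -0.978]]
wrist_force: [-0.9, -0.5, 0.6]
gripper_width: 0.6
gripper_force: 0.0
```

```bash
python3 -c "
from go import *
plan(W(p,L(.055,.021)),lanerot());lane()"
```

```text
turn/0.1rad [-0.0036  0.0062 -0.022 ] shift/0.5m in target axes [0.001  0.0035 0.0009] in present [0.001  0.0035 0.0009]
lane s,y,h mm 55.487611161290125 -1.7597288875242625 21.433894112465783 F lane(up,y,n) [-0.5832 -0.6914  0.7466] w 52.18125181806268 g 0.0 11.65
```

Close on the cup.

>>> move_arm(
  series=[
    [[0, 0, 0], [0, 0.003, 0], 0.4],
    [[0, 0, 0], [0, 0, 0], 0.3],
    [[0, 0, 0], [0, 0, 0], 0.2],
    [[0, 0, 0], [0, 0, 0], 0.1],
    [[0, 0, 0], [0, 0, 0], 0],
    [[0, 0, 0], [0, 0, 0], 0],
  ],
)

```text
time_s: 12.25
tcp_pos: [0.5188, 0.1348, 0.0553]
ee_rot: [[-0.946, 0.252, 0.203], [0.246, 0.968, -0.051], [-0.21, 0.002, -0.978]]
wrist_force: [-1.5, 1.6, 3.4]
gripper_width: 0.312
gripper_force: 30.0
```

```bash
python3 -c "
from go import *
plan(W(p,L(.055,.021)),lanerot());lane()"
```

```text
turn/0.1rad [ 0.0124  0.0187 -0.0195] shift/0.5m in target axes [ 0.0019 -0.0012  0.0024] in present [ 0.0019 -0.0012  0.0024]
lane s,y,h mm 55.9307396338771 0.6094694880787457 22.1911727293931 F lane(up,y,n) [-1.0442  1.1687  3.7456] w 27.150072715848264 g 29.999745693057775 12.25
```

>>> move_arm(
  series=[
    [[0, 0, 0], [-0.006, -0.001, 0.001], 0],
    [[0, 0, 0], [-0.01, 0, 0], 0],
    [[0, 0, 0], [-0.01, 0, 0], 0],
    [[0, 0, 0], [-0.01, 0, 0], 0],
    [[0, 0, 0], [-0.01, 0, 0], 0],
    [[0, 0, 0], [0, 0, 0], 0],
  ],
)

```text
time_s: 12.85
tcp_pos: [0.5415, 0.1287, 0.0603]
ee_rot: [[-0.946, 0.252, 0.205], [0.246, 0.968, -0.051], [-0.211, 0.002, -0.978]]
wrist_force: [0.1, -1.4, 5.3]
gripper_width: 0.313
gripper_force: 30.0
```

```bash
python3 -c "
from go import *
plan(W(p,L(.105,.021)),lanerot());lane()"
```

```text
turn/0.1rad [ 0.0185  0.0303 -0.0215] shift/0.5m in target axes [-0.0501 -0.0008  0.0023] in present [-0.0501 -0.0007  0.0025]
lane s,y,h mm 79.95039356360734 0.4069696432577564 22.16284516549573 F lane(up,y,n) [ 1.5095 -1.3093  5.1139] w 27.2061987673851 g 30.003398777917027 12.85
```

>>> move_arm(
  series=[
    [[0, 0, 0], [-0.006, -0.001, -0.002], 0],
    [[0, 0, 0], [-0.01, 0, 0], 0],
    [[0, 0, 0], [-0.01, 0, 0], 0],
    [[0, 0, 0], [-0.01, 0, 0], 0],
    [[0, 0, 0], [-0.01, 0, 0], 0],
    [[0, 0, 0], [-0.002, 0, 0], 0],
    [[0, 0, 0], [0, 0, 0], 0],
  ],
)

```text
time_s: 13.55
tcp_pos: [0.5631, 0.122, 0.0652]
ee_rot: [[-0.946, 0.252, 0.203], [0.247, 0.968, -0.052], [-0.209, 0.001, -0.978]]
wrist_force: [0.6, 0.3, -0.3]
gripper_width: 0.311
gripper_force: 30.0
```

Run:
```python
from go import *
plan(W(p,L(.105,.021)),lanerot());lane()
C={k:r.capture(k) for k in('scene','top')}
B=lambda k,x,y,w,h,z:cv2.resize(cv2.cvtColor(C[k]['img'],cv2.COLOR_RGB2BGR)[y:y+h,x:x+w],None,fx=z,fy=z,interpolation=cv2.INTER_CUBIC)
cv2.imwrite('pics/c6.png',np.hstack([B('scene',240,190,66,85,6),B('top',262,150,66,85,6)]))
```

```text
turn/0.1rad [ 0.0085  0.0151 -0.0237] shift/0.5m in target axes [-0.0038  0.0013  0.0025] in present [-0.0038  0.0014  0.0025]
lane s,y,h mm 103.10194320283439 -0.6717509330463504 22.23407281341078 F lane(up,y,n) [ 0.422   0.4027 -0.3614] w 27.088752814070105 g 29.99855420552194 13.55
```

View pics/c6.png

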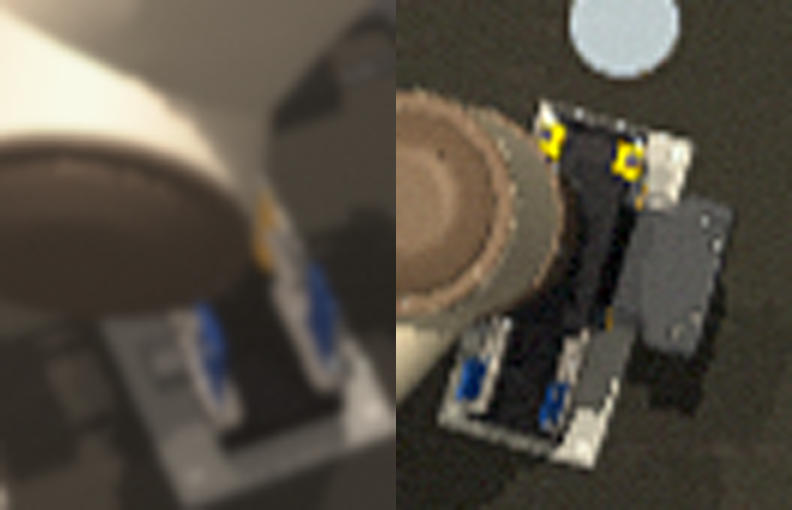

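The gripper now covers the carrier, with the cover's top end still visible at (590,150). I test for the port by a small lift square to the lane.

>>> move_arm(
  series=[
    [[0, 0, 0], [-0.002, 0.001, -0.003], 0],
    [[0, 0, 0], [0, 0, -0.003], 0],
    [[0, 0, 0], [0, 0, -0.003], 0],
    [[0, 0, 0], [0, 0, -0.003], 0],
    [[0, 0, 0], [0, 0, -0.003], 0],
    [[0, 0, 0], [0, 0, 0], 0],
  ],
)

```text
time_s: 14.25
tcp_pos: [0.5624, 0.1228, 0.0731]
ee_rot: [[-0.946, 0.252, 0.203], [0.247, 0.968, -0.051], [-0.21, 0.002, -0.978]]
wrist_force: [1.3, 0.5, -1.8]
gripper_width: 0.313
gripper_force: 30.0
```

```bash
python3 -c "
from go import *
plan(W(p,L(.105,.031)),lanerot());lane()"
```

```text
turn/0.1rad [ 0.011   0.0163 -0.0213] shift/0.5m in target axes [-0.0023  0.0003 -0.0018] in present [-0.0023  0.0003 -0.0017]
lane s,y,h mm 103.83818391257732 -0.12686174930112668 30.12348859515279 F lane(up,y,n) [ 0.7697  0.8123 -1.9809] w 27.226678101585836 g 29.99847063794732 14.25
```

Rose 8 mm with only about 2 N, so the foot is free in the port. Lift on.

>>> move_arm(
  series=[
    [[0, 0, 0], [0, 0, -0.005], 0],
    [[0, 0, 0], [0, 0, -0.005], 0],
    [[0, 0, 0], [0, 0, -0.006], 0],
    [[0, 0, 0], [0, 0, -0.01], 0],
    [[0, 0, 0], [0, 0, -0.02], 0],
    [[0, 0, 0], [0, 0, -0.04], 0],
    [[0, 0, 0], [0, 0, -0.05], 0],
    [[0, 0, 0], [0, 0, -0.05], 0],
    [[0, 0, 0], [0, 0, 0], 0],
  ],
)

```text
time_s: 15.15
tcp_pos: [0.5452, 0.129, 0.1684]
ee_rot: [[-0.945, 0.251, 0.21], [0.246, 0.968, -0.047], [-0.215, 0.007, -0.977]]
wrist_force: [0.7, -0.2, -1.1]
gripper_width: 0.308
gripper_force: 30.0
```

```bash
python3 -c "
from go import *
t=np.array([.5895,-.1745,0])
plan(t+[0,0,.12],upr());plan(t+[0,0,.022],upr());lane()"
```

```text
turn/0.1rad [ 0.0737  2.17   -0.0131] shift/0.5m in target axes [-0.2375 -0.5656  0.0967] in present [-0.2123 -0.5662  0.1415]
turn/0.1rad [ 0.0737  2.17   -0.0131] shift/0.5m in target axes [-0.2375 -0.5656  0.2927] in present [-0.1701 -0.5677  0.3329]
lane s,y,h mm 105.86212775659652 1.652241801879868 127.13444686769954 F lane(up,y,n) [ 0.531   0.0082 -1.198 ] w 26.785733474202047 g 29.99851961620152 15.15
```

>>> move_arm(
  series=[
    [[0.02, 0.72, 0], [0, 0, 0], 0],
    [[0.02, 0.72, 0], [0, 0, 0], 0],
    [[0.02, 0.73, 0], [0, 0, 0], 0],
    [[0, 0, 0], [-0.03, -0.07, 0], 0],
    [[0, 0, 0], [-0.03, -0.07, 0], 0],
    [[0, 0, 0], [-0.03, -0.07, 0], 0],
    [[0, 0, 0], [-0.03, -0.07, 0], 0],
    [[0, 0, 0], [-0.03, -0.07, 0], 0],
    [[0, 0, 0], [-0.03, -0.07, 0], 0],
    [[0, 0, 0], [-0.03, -0.07, 0], 0],
    [[0, 0, 0], [-0.028, -0.076, 0], 0],
    [[0, 0, 0], [0, 0, 0], 0],
  ],
)

```text
time_s: 16.35
tcp_pos: [0.5868, -0.1804, 0.1632]
ee_rot: [[-0.966, 0.258, -0.009], [0.258, 0.966, -0.003], [0.007, -0.006, -1.0]]
wrist_force: [-0.2, 0.3, -2.3]
gripper_width: 0.312
gripper_force: 30.0
```

```bash
python3 -c "
from go import *
t=np.array([.5895,-.1745,0])
plan(t+[0,0,.035],upr());print(r.sense()['tcp_pos'],r.sense()['gripper_width'])
C={k:r.capture(k) for k in('scene','top')}
for k in C: print(k,[(d['centre'],d['score']) for d in r.pinpoint('tray',k)[:1]])
B=lambda k,x,y,w,h,z:cv2.resize(cv2.cvtColor(C[k]['img'],cv2.COLOR_RGB2BGR)[y:y+h,x:x+w],None,fx=z,fy=z,interpolation=cv2.INTER_CUBIC)
cv2.imwrite('pics/c7.png',np.hstack([B('scene',305,110,100,110,4),B('top',335,130,100,110,4)]))"
```

```text
turn/0.1rad [-0.0557 -0.0746 -0.0781] shift/0.5m in target axes [-0.0023  0.0128  0.2564] in present [-0.0041  0.0143  0.2563]
[ 0.5868 -0.1804  0.1632] 0.31188511322896906
scene [([354.0, 186.0], 0.62)]
top [([379.7, 183.8], 0.9)]
```

View pics/c7.png

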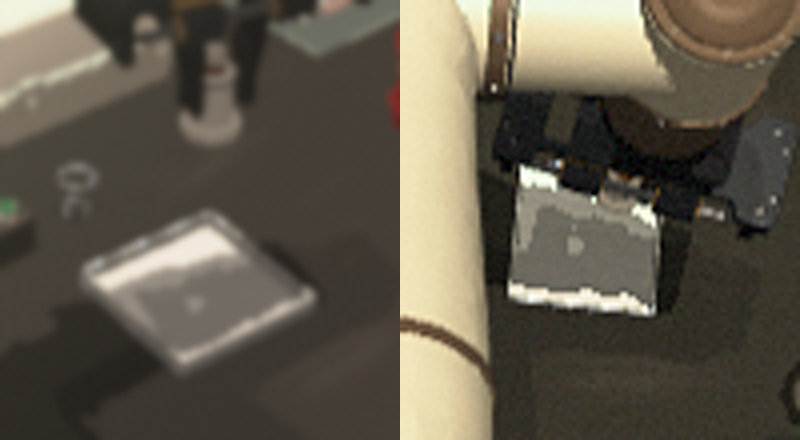

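The carrier hangs upright in the fingers, foot at crop (211,125), and the tray is clear below it at (200,290). Lower it.

>>> move_arm(
  series=[
    [[-0.05, -0.07, 0], [-0.002, 0.012, 0.02], 0],
    [[0, 0, 0], [0, 0, 0.04], 0],
    [[0, 0, 0], [0, 0, 0.05], 0],
    [[0, 0, 0], [0, 0, 0.05], 0],
    [[0, 0, 0], [0, 0, 0.04], 0],
    [[0, 0, 0], [0, 0, 0.03], 0],
    [[0, 0, 0], [0, 0, 0.02], 0],
    [[0, 0, 0], [0, 0, 0], 0],
    [[0, 0, 0], [0, 0, 0], 0],
  ],
)

```text
time_s: 17.45
tcp_pos: [0.5901, -0.1703, 0.0396]
ee_rot: [[-0.968, 0.251, 0.001], [0.251, 0.968, -0.0], [-0.001, 0.0, -1.0]]
wrist_force: [-0.1, 0.4, -1.3]
gripper_width: 0.317
gripper_force: 30.0
```

```bash
python3 -c "
from go import *
t=np.array([.5895,-.1745,0])
plan(t+[0,0,.025],upr());s=r.sense();print(s['tcp_pos'],s['gripper_width'],s['wrist_force'])"
```

```text
turn/0.1rad [ 0.0013  0.0147 -0.0136] shift/0.5m in target axes [-0.0008 -0.0084  0.0293] in present [-0.0008 -0.0084  0.0293]
[ 0.5901 -0.1703  0.0396] 0.31704444717698627 [-0.1485  0.3932 -1.3137]
```

>>> move_arm(
  series=[
    [[0, 0, 0], [0, -0.006, 0.008], 0],
    [[0, 0, 0], [0, 0, 0.008], 0],
    [[0, 0, 0], [0, 0, 0.005], 0],
    [[0, 0, 0], [0, 0, 0.004], 0],
    [[0, 0, 0], [0, 0, 0.002], 0],
    [[0, 0, 0], [0, 0, 0], 0],
  ],
)

```text
time_s: 18.05
tcp_pos: [0.589, -0.1738, 0.0258]
ee_rot: [[-0.968, 0.252, 0.001], [0.252, 0.968, -0.0], [-0.001, 0.0, -1.0]]
wrist_force: [-0.8, -0.9, -1.1]
gripper_width: 0.318
gripper_force: 30.0
```

```bash
python3 -c "
from go import *
s=r.sense();print(s['tcp_pos'],s['ee_rot'],s['gripper_width'],s['wrist_force'])"
```

```text
[ 0.589  -0.1738  0.0258] [[-0.9676  0.2525  0.0009]
 [ 0.2525  0.9676 -0.0001]
 [-0.0009  0.0002 -1.    ]] 0.31826281357538827 [-0.7989 -0.948  -1.1047]
```

Not in contact yet; inch down.

>>> move_arm(
  series=[
    [[0, 0, 0], [0, 0, 0.001], 0],
    [[0, 0, 0], [0, 0, 0.001], 0],
    [[0, 0, 0], [0, 0, 0.001], 0],
    [[0, 0, 0], [0, 0, 0.001], 0],
    [[0, 0, 0], [0, 0, 0], 0],
    [[0, 0, 0], [0, 0, 0], 0],
  ],
)

```text
time_s: 18.65
tcp_pos: [0.5891, -0.1739, 0.0257]
ee_rot: [[-0.968, 0.252, 0.002], [0.252, 0.968, -0.0], [-0.002, -0.0, -1.0]]
wrist_force: [-3.8, 0.5, 8.9]
gripper_width: 0.311
gripper_force: 30.0
```

Down with 9 N on the floor, still held. Release and withdraw.

>>> move_arm(
  series=[
    [[0, 0, 0], [0, 0, -0.001], 0],
    [[0, 0, 0], [0, 0, 0], 0],
    [[0, 0, 0], [0, 0, 0], 0.4],
    [[0, 0, 0], [0, 0, 0], 0.55],
    [[0, 0, 0], [0, 0, 0], 0.6],
    [[0, 0, 0], [0, 0, 0], 0.6],
    [[0, 0, 0], [0, 0, -0.02], 0.6],
    [[0, 0, 0], [0, 0, -0.04], 0.6],
    [[0, 0, 0], [0, 0, -0.08], 0.6],
    [[0, 0, 0], [0, 0, -0.08], 0.6],
    [[0, 0, 0], [0.08, -0.05, -0.04], 0.6],
    [[0, 0, 0], [0, 0, 0], 0.6],
  ],
)

```text
time_s: 19.85
tcp_pos: [0.543, -0.1885, 0.1582]
ee_rot: [[-0.967, 0.254, 0.006], [0.254, 0.967, -0.0], [-0.006, 0.001, -1.0]]
wrist_force: [0.6, 0.9, -0.4]
gripper_width: 0.6
gripper_force: 0.0
```

Run:
```python
from go import *
C={k:r.capture(k) for k in('scene','top')}
for k in C:
  for n in('carrier','tray','petri_1','specimen_cup_1'): print(k,n,[(np.round(d['centre']),onz(C[k],d['centre'],.003)) for d in r.pinpoint(n,k)[:4]])
B=lambda k,x,y,w,h,z:cv2.resize(cv2.cvtColor(C[k]['img'],cv2.COLOR_RGB2BGR)[y:y+h,x:x+w],None,fx=z,fy=z,interpolation=cv2.INTER_CUBIC)
cv2.imwrite('pics/c8.png',np.hstack([B('scene',305,120,100,110,4),B('top',335,130,100,110,4)]));s=r.sense();print(s['tcp_pos'],s['wrist_force'])
```

```text
scene carrier [(array([235., 275.]), array([0.5197, 0.2565, 0.003 ])), (array([321., 301.]), array([0.3399, 0.1486, 0.003 ])), (array([352., 181.]), array([ 0.5927, -0.1754,  0.003 ]))]
scene tray [(array([354., 182.]), array([ 0.5868, -0.179 ,  0.003 ])), (array([252., 205.]), array([0.6929, 0.0987, 0.003 ]))]
scene petri_1 [(array([253., 206.]), array([0.6863, 0.1011, 0.003 ]))]
scene specimen_cup_1 [(array([207., 316.]), array([0.4672, 0.3553, 0.003 ])), (array([433., 178.]), array([ 0.4495, -0.3674,  0.003 ]))]
top carrier [(array([250., 202.]), array([0.5303, 0.26  , 0.003 ])), (array([278., 259.]), array([0.3447, 0.158 , 0.003 ]))]
top tray [(array([379., 186.]), array([ 0.5927, -0.1645,  0.003 ])), (array([442., 228.]), array([ 0.4576, -0.3693,  0.003 ]))]
top petri_1 [(array([305., 153.]), array([0.7042, 0.0853, 0.003 ]))]
top specimen_cup_1 [(array([440., 230.]), array([ 0.4519, -0.3642,  0.003 ])), (array([218., 224.]), array([0.4546, 0.3607, 0.003 ]))]
[ 0.5451 -0.1874  0.153 ] [ 0.1241 -0.5945 -0.0348]
```

View pics/c8.png

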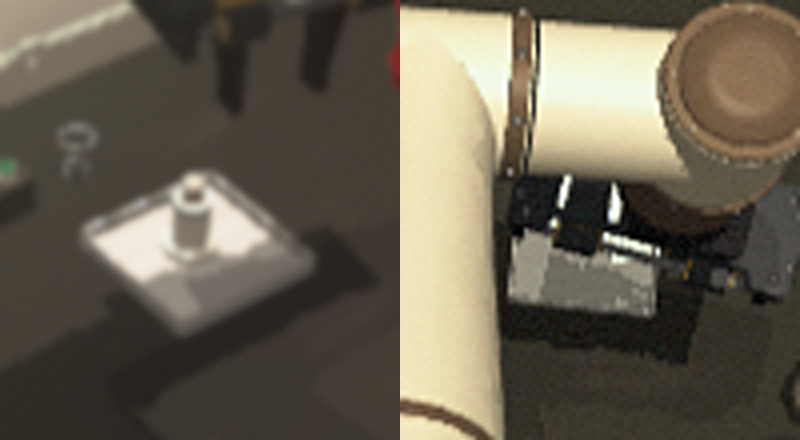

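The carrier stands upright near the middle of the tray, foot at crop (192,250). The fingers are clear, and the cups and petri dish have not moved.

```bash
python3 -c "
from station import r
print(r.finish_job())"
```

```text
the job is handed in; nothing more can be done
None
```

The job is handed in: the carrier was pushed past the catch, lifted out at the port (s ≈ 104 mm) and stands upright in the steel tray, with the cups and petri dish unmoved; no verdict was returned.

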